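Shut down the scroll saw: blade drawer home, guard down

ROBOT

A 6-joint arm with a two-finger parallel gripper is mounted at the origin on the work surface. World frame = base frame: x ahead of the robot, y to its left, z up, the work surface at z = 0. Lengths are in m, angles in rad, forces in N, time in s.
With the tool pointing down it reaches from about 0.25 to 0.725 m from the base axis. Payload 4 kg.
Tool frame: the origin (TCP) lies on the centre line of the jaws, within the pads' length; the fingertips stand 19 mm ahead of it and the grasp point (between the pads) is the TCP; z points along the fingers, y is the direction in which the jaws open and shut (so a half turn about z gives the same grasp; the last joint's range is limited). The gripper opens to 85 mm and grips with 20 to 120 N. Pads are 22 mm wide; open, the fingers measure 114 mm over their backs; the gripper's body (76 mm by 85 mm) begins 54 mm behind the grasp point. The pads swing forward as they close: fully open they stand 13 mm farther back than shut.
Start: joints at [1.233, 0.241, 0.005, 1.335, 0, 1.571], TCP at [0.166, 0.472, 0.25] pointing down, gripper open.
Joint ranges: [-2.72, 2.72], [-1.05, 1.87], [-1.09, 1.28], [-1.99, 2.15], [-1.42, 1.44], [-3.14, 3.14]. Speed limits (rad/s): [2.79, 2.79, 3.14, 3.14, 3.14, 3.14].

INTERFACE

Orientations are given as a rotation vector (axis times angle).
In Python, from cell import env, get_image, camera_params gives the robot as it stands. The module is installed in compiled form; this text tells all that it offers.
- The arm moves only by the shell command python3 -m handwheel 'ROWS' [FORCE]. ROWS is JSON, one flat list of numbers, 5 for each row, row after row: the closure in counts, from 0 (fully open) to 255 (shut), then the shift along the tool's x, y, z in cm, then the turn about the tool's z in degrees. A call has 1 to 20 rows; each row shifts and turns the commanded pose from where the row before left it, along the tool's axes as they then stand; what a row does not reach is not made up. A row lasts 1/10 s, in which the tool goes at most 50 mm and 8.59 degrees, less where a joint would pass 70% of its speed; a pose out of reach is approached as far as the arm can. A call with a gripper value outside its range is refused whole. The fingers move at their own pace and stop on an object; FORCE is the grip in N (left out, the last holds). Time passes only in rows, so rows that do not move let the fingers close. It gives the time, the measured TCP pose, the force and the opening at its end, in the units of the state.
- env.sense(): the state, without advancing time (a new reading comes with each control period).
- get_image(name): name is "side" or "top"; returns the picture (400x640x3 uint8, red, green, blue); there is no depth.
- camera_params(name): a dict with "vfov" (degrees; the focal length in pixels is half the picture's height over the tangent of half this angle, whatever the lens; pixels are square), "cx", "cy" (the principal point, pixels), "rvec" (rotation vector, rad) and "tvec" (3), from world to camera coordinates, as OpenCV has them. Camera axes: x right, y down, z forward; pixel columns grow to the right and rows downward; lengths in m; the calibration is good to about 2 mm. A picture is of the moment at which its call begins. camera_params takes no time and is no camera call.
- env.finish_job(): hands the job in, once; it reports no verdict.
The state is a dict: "time_s": time; "q": joint angles; "joint_velocities": joint speeds; "joint_torque": joint torques, N m; "tcp_pos": TCP position; "tool_rot": TCP orientation; "contact_force": force on the tool from outside, world axes, zero at the start; "wrist_torque": the same for the moment, N m; "grip_width": finger opening in m.
Only numpy, scipy, OpenCV 4.12 (cv2) and the standard library are available. Lean on these libraries where they do the work, as an engineer would, in place of code of your own. Each camera call takes 0.05 s, during which the arm holds its last target. There are 200 camera calls.

TASK

The scroll saw is finished for the day: with closed fingertips, gently push its open orange-fronted blade drawer fully home, then swing the raised clear guard all the way down over the blade. Only push, grasp nothing, and leave the plywood workpiece and everything else on the bench where it is. Finish clear of the saw.

Things in the scene. Friction and masses are not known exactly. Their poses are not given: they have to be found in the camera images.
- saw: Fixed green scroll saw, origin on the bench; at zero yaw its axes match the world's. mm in its frame: base x -85..85, y -280..240, to z 65 (foot flange to x -95, 10 high); pedestal x -45..45 to z 120; saw table x -105..105, y 45..265, top z 135; upper arm 44 wide over x 0, y -200..180, z 186..230, column behind it y -290..-200, 60 wide, top z 235. Blade at x 0, y 165.
- drawer (a joint): How far the drawer in the saw's base is pulled out, m: 0 is shut, 0.09 fully out. It slides along the saw's -x as it opens, with about 1.5 N of friction, and stays where it is left. Pushing its front towards the saw's +x shuts it against a rubber-cushioned stop.
- drawer_front (a point): Centre of the outer face of the drawer's flat orange front (130 mm wide along the saw's y, z 5 to 53 mm, 12 mm thick), 30 mm above the bench; moves with the drawer. Shut, it lies at x -97, y -100 mm in the saw's frame, its panel against the base's face. Nothing overhangs it.
- guard (a joint): Angle of the clear guard, rad: 0 is fully down over the blade (against a rubber-cushioned stop, its top plate level), 1.57 upright, at most 1.9. A stiff hinge (about 0.12 N m of friction) keeps it where it is left; about 2 N at its free edge moves it.
- guard_hinge (a point): Middle of the guard's hinge axis, at x 0, y 100, z 234 mm in the saw's frame. The axis runs along the saw's x; raising turns the guard from the saw's +y up towards +z.
- guard_edge (a point): Middle of the clear, orange-edged guard's free outer edge, 100 mm from the hinge. Top plate 78 mm wide along the saw's x, 15 to 100 mm from the hinge, outer face (upper when down, towards the rear column when upright) 8 mm outside the hinge axis. A 60 mm front plate hangs square from the edge (towards saw +y when upright). Push the outer face forward, then down, to shut.
- workpiece_mid (a point): Centre of a loose plywood piece, 75 x 50 x 6 mm, lying on the saw table; stays where it is. The lowered guard does not reach it.
- glue_mid (a point): Centre of a standing glue bottle, 56 mm across, 150 mm high; stays.
- tin_mid (a point): Centre of a standing tin, 72 mm across, 90 mm high; stays.
- mug_mid (a point): Centre of a standing blue cup, 72 mm across, 85 mm high; stays.
- sander_mid (a point): Centre of a cork sanding block, 90 x 50 x 32 mm; stays.
- screwdriver_mid (a point): A screwdriver lying on the bench, about 200 mm long; stays.
- mallet_mid (a point): A hammer with a wooden head lying on the bench, about 250 mm long; stays.

How it is judged:
By the outcome, as a careful person would: the job done as asked, in the order asked, and still so for the second after the job is handed in, with the robot touching nothing.
It also fails if it takes over 54 s, if anything falls off the work surface, if the arm or the gripper's body presses on something with over 40 N, if the wrist force passes 120 N, or if a joint passes its speed limit or range.

## Working session

There is one attempt and no reset: what is moved stays moved. The work goes in short steps, Python scripts to look and compute and a shell command to move; the robot and the scene stay as the last step left them, time stands still between calls to the robot, and variables do not carry over. Pictures are saved under pics/ and viewed, about 8 in all and at most 12, crops included, and the job is handed in when it is done.

```bash
mkdir -p pics; python3 - <<'E'
from cell import env,get_image,camera_params
import cv2
for n in("side","top"):
    im=get_image(n); cv2.imwrite(f"pics/{n}0.png",im[:,:,::-1]); print(n,camera_params(n))
print(env.sense())
E
```

```text
side {'vfov': 44.405532244145945, 'cx': 317.6589844799603, 'cy': 199.6219205769282, 'rvec': array([ 2.18154686, -0.45260472,  0.22169981]), 'tvec': array([-0.46515362,  0.22908904,  1.38553299])}
top {'vfov': 46.02708813634762, 'cx': 323.0446947606011, 'cy': 204.9591481882783, 'rvec': array([ 2.16832518, -2.12864271,  0.11023748]), 'tvec': array([-0.03804522,  0.519268  ,  1.46191734])}
{'time_s': 0.1, 'q': array([1.23300341e+00, 2.41347116e-01, 3.85436499e-03, 1.33521553e+00,
       2.08132356e-05, 1.57079398e+00]), 'joint_velocities': array([ 0.00103401, -0.0027281 ,  0.00447496, -0.00194899, -0.00082396,
        0.00035899]), 'joint_torque': array([ 2.21885184e-04, -3.73137116e+01,  2.53010398e+01,  1.08444208e-02,
        6.71056938e-06,  1.35184646e-05]), 'tcp_pos': array([0.16551887, 0.47123853, 0.24949547]), 'tool_rot': array([-5.28023484e-01, -3.09655271e+00,  2.95474036e-03]), 'contact_force': array([ 0.83231799, -0.85416427, -0.25150973]), 'wrist_torque': array([-0.01197183, -0.06195958, -0.01156548]), 'grip_width': 0.08568288590553816}
```

View pics/side0.png

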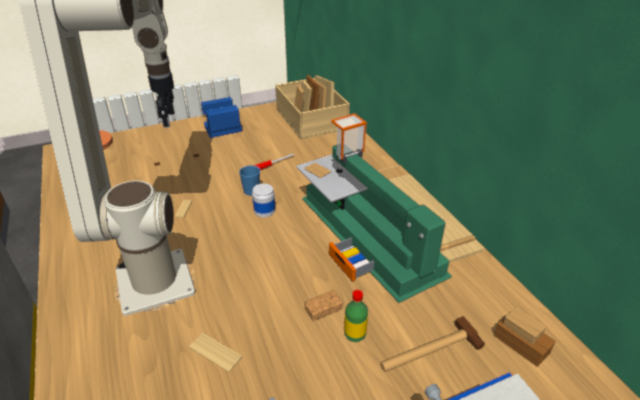

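View pics/top0.png

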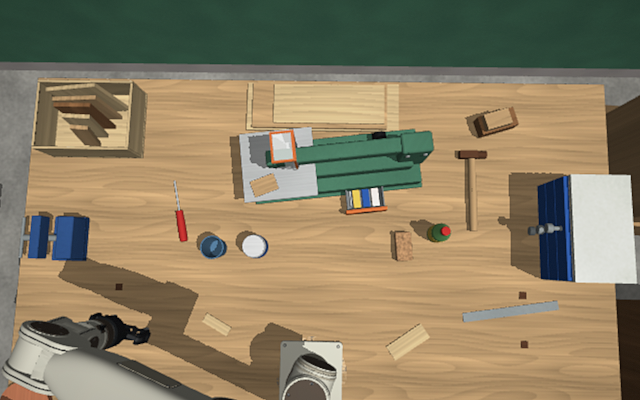

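The side view shows the saw with its drawer open at about (345,260) and the guard upright at about (350,135). The top view shows the saw table at about (280,165), the column at (420,147), the drawer front at (367,210) and the guard at (283,147). Next I'll measure the saw pose.

```bash
cat > h.py <<'E'
import cv2,numpy as np
from cell import env,get_image,camera_params
def cam(n):
    p=camera_params(n); f=200/np.tan(np.radians(p['vfov']/2))
    K=np.array([[f,0,p['cx']],[0,f,p['cy']],[0,0,1]]); return K,np.array(p['rvec']),np.array(p['tvec'])
def proj(n,X):
    K,r,t=cam(n); return cv2.projectPoints(np.atleast_2d(X).astype(float),r,t,K,None)[0][:,0]
def onz(n,uv,z):
    K,r,t=cam(n); R=cv2.Rodrigues(r)[0]; c=-R.T@t
    d=(R.T@np.linalg.inv(K)@np.c_[np.atleast_2d(uv),np.ones(len(np.atleast_2d(uv)))].T).T
    return c+d*((z-c[2])/d[:,2])[:,None]
E
python3 - <<'E'
from h import *
im=cv2.imread("pics/top0.png"); hsv=cv2.cvtColor(im,cv2.COLOR_BGR2HSV)
print("cam",[(-cv2.Rodrigues(cam(n)[1])[0].T@cam(n)[2]).round(3) for n in("top","side")])
m=cv2.inRange(hsv,(3,170,120),(14,255,255)); n,l,s,c=cv2.connectedComponentsWithStats(m)
for i in range(1,n):
    if s[i,4]>15: print("orange",s[i],c[i], cv2.minAreaRect(np.argwhere(l==i)[:,::-1].astype(np.float32)))
g=cv2.inRange(hsv[90:220],(0,0,120),(180,35,255)); n,l,s,c=cv2.connectedComponentsWithStats(g)
for i in range(1,n):
    if s[i,4]>300: print("grey",s[i],c[i])
a=cv2.resize(im[115:225,225:445],None,fx=3.6,fy=3.6,interpolation=cv2.INTER_CUBIC); cv2.imwrite("pics/t1.png",a)
b=cv2.imread("pics/side0.png")[100:300,290:460]; cv2.imwrite("pics/s1.png",cv2.resize(b,None,fx=3,fy=3,interpolation=cv2.INTER_CUBIC))
E
```

```text
cam [array([ 0.337, -0.06 ,  1.514]), array([ 0.046, -1.072,  1.018])]
orange [270 130  26  33 170] [283.58823529 147.98235294] ((282.3477478027344, 146.36801147460938), (31.277454376220703, 24.295244216918945), 85.91438293457031)
orange [346 207  41   7 151] [365.71523179 209.80794702] ((365.97705078125, 209.77822875976562), (3.738668918609619, 40.40506362915039), 84.0938491821289)
grey [   0    0   36  130 3674] [14.97495917 58.95590637]
grey [293  37  20  21 338] [303.11242604  46.56508876]
grey [ 239   41   79   72 2430] [275.69053498  86.01975309]
grey [272  43  21  27 465] [281.75698925  56.10752688]
grey [ 570   84   63   46 2755] [601.08203267 106.8246824 ]
```

View pics/t1.png

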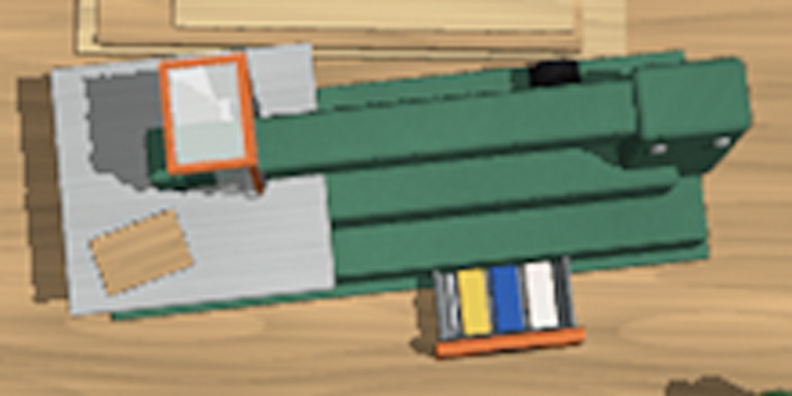

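View pics/s1.png

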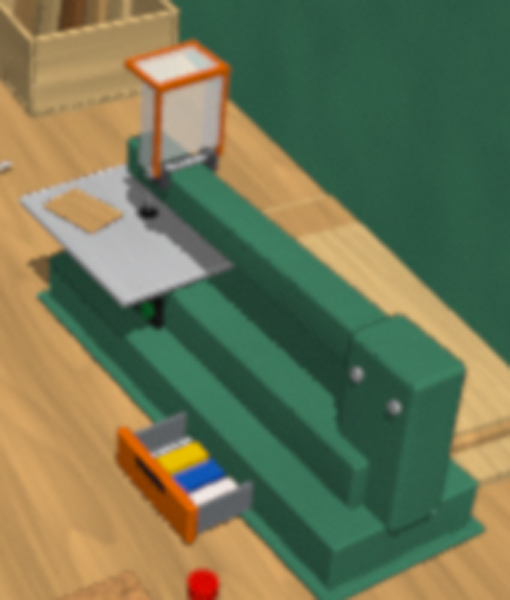

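The crop shows the table corners at (52,72), (313,44), (333,287) and (70,313), and the column top at (640,68)–(750,120). The guard is about upright, with its front plate on top, level and facing saw +y. Next I'll fit the saw pose.

```bash
cat >> h.py <<'E'
def t1(p): return np.array(p)/3.6+[225,115]-.36
def s1(p): return np.array(p)/3.0+[290,100]-.33
E
python3 - <<'E'
from h import *
from scipy.optimize import least_squares
S=np.array([[.105,.265,.135],[.105,.045,.135],[-.105,.045,.135],[-.105,.265,.135],[.03,-.2,.235],[.03,-.29,.235],[-.03,-.29,.235],[-.03,-.2,.235]])
T=t1([(52,72),(313,44),(333,287),(70,313),(640,68),(745,58),(751,122),(637,138)])
S2=np.array([[-.105,.265,.135],[-.105,.045,.135],[.105,.045,.135],[-.095,-.28,.01],[-.085,-.28,.065]])
T2=s1([(21,200),(124,305),(232,264),(330,598),(332,545)])
def tf(p,S): c,s=np.cos(p[2]),np.sin(p[2]); return S@np.array([[c,s,0],[-s,c,0],[0,0,1]])+[p[0],p[1],0]
for name in("top","both","side"):
    f=lambda p:np.r_[(proj("top",tf(p,S))-T).ravel()*(name!="side"),(proj("side",tf(p,S2))-T2).ravel()*(name!="top")]
    r=least_squares(f,[.5,0,0],loss="soft_l1"); p=r.x; print(name,p.round(4),f(p).round(1))
    if name=="both": np.save("saw.npy",p)
p=np.load("saw.npy")
for z in(.053,): 
    for q in onz("top",t1([(437,352),(583,336),(436,344),(583,330)]),z): 
        d=q-[p[0],p[1],0]; c,s=np.cos(p[2]),np.sin(p[2]); print("drawer",q.round(4),(np.array([[c,s,0],[-s,c,0],[0,0,1]])@d).round(4))
# guard: predicted edges for angles
for a in (1.4,1.57,1.7,1.9):
    u=np.array([0,np.cos(a),np.sin(a)]);n=np.array([0,-np.sin(a),np.cos(a)]); h=np.array([0,.1,.234])
    P=[h+.1*u+.008*n+[x,0,0] for x in(.039,-.039)]+[h+.1*u-.06*n+[x,0,0] for x in(-.039,.039)]
    print(a,((proj("top",tf(p,np.array(P)))-[225,115])*3.6).round(0).tolist(),((proj("side",tf(p,np.array(P)))-[290,100])*3).round(0).tolist())
for n,uv,z in(("mug",(211,240),.08),("tin",(255,243),.09),("sander",(403,246),.032),("glue",(446,232),.15),("work",t1((141,252)),.141)): print(n,onz("top",uv,z).round(3))
E
```

```text
top [ 0.6469 -0.0467  0.1188] [-0.6 -1.1 -0.6 -0.7  0.6  0.4 -0.2  0.6 -2.8 -0.6  0.3 -1.2  1.4  2.1
  0.6  0.9 -0.  -0.  -0.  -0.   0.  -0.  -0.  -0.  -0.   0. ]
both [ 0.6478 -0.0479  0.1254] [-0.4 -0.8 -0.4 -0.9  1.3  0.2  0.5  0.9 -2.5 -1.4  0.5 -2.1  1.8  1.1
  1.1  0.2 -2.4 -1.2 -1.7 -1.5 19.  -8.4 -4.3 -0.5  0.   1.6]
side [ 0.6501 -0.0519  0.1383] [ 0.  -0.   0.  -0.   0.  -0.   0.   0.  -0.  -0.   0.  -0.   0.  -0.
  0.  -0.  -2.  -0.2 -0.3 -0.6 19.9 -8.  -1.4  0.1  2.9  2.1]
drawer [ 0.4951 -0.101   0.053 ] [-0.1582 -0.0336  0.053 ]
drawer [ 0.5112 -0.2271  0.053 ] [-0.1579 -0.1607  0.053 ]
drawer [ 0.502  -0.1001  0.053 ] [-0.1511 -0.0335  0.053 ]
drawer [ 0.5164 -0.227   0.053 ] [-0.1527 -0.1613  0.053 ]
1.4 [[218.0, 58.0], [229.0, 164.0], [138.0, 178.0], [128.0, 72.0]] [[211.0, 59.0], [144.0, 79.0], [108.0, 61.0], [173.0, 42.0]]
1.57 [[242.0, 55.0], [253.0, 162.0], [158.0, 172.0], [148.0, 66.0]] [[221.0, 66.0], [154.0, 86.0], [116.0, 57.0], [182.0, 38.0]]
1.7 [[260.0, 54.0], [271.0, 160.0], [175.0, 168.0], [165.0, 61.0]] [[229.0, 73.0], [161.0, 94.0], [123.0, 56.0], [190.0, 37.0]]
1.9 [[287.0, 54.0], [298.0, 159.0], [205.0, 162.0], [195.0, 55.0]] [[240.0, 87.0], [172.0, 108.0], [136.0, 59.0], [203.0, 40.0]]
mug [[0.4   0.311 0.08 ]]
tin [[0.393 0.174 0.09 ]]
sander [[ 0.395 -0.281  0.032]]
glue [[ 0.433 -0.387  0.15 ]]
work [[0.564 0.146 0.141]]
```

The saw is at about (0.648, -0.048) with yaw about 0.122, and the drawer is out about 60 mm. The guard angle is about 1.6 rad. I'll turn the tool so that x = saw -x and y = saw +y, then travel at z 0.25 to a point in front of the drawer.

```bash
python3 -m handwheel '[255,0,0,0,-6.6, 255,0,0,0,-6.6, 255,0,0,0,-6.6, 255,0,0,0,-6.5, 255,-1.4,-4.5,0,0, 255,-1.4,-4.5,0,0, 255,-1.4,-4.5,0,0, 255,-1.4,-4.5,0,0, 255,-1.4,-4.5,0,0, 255,-1.4,-4.5,0,0, 255,-1.4,-4.5,0,0, 255,-1.4,-4.5,0,0, 255,-1.4,-4.5,0,0, 255,-1.4,-4.5,0,0, 255,-1.4,-4.5,0,0, 255,-1.4,-4.5,0,0, 255,-1.4,-4.5,0,0, 255,-1.4,-4.5,0,0, 255,-1.4,-4.5,0,0, 255,0,0,0,0]' 20
cat >> h.py <<'E'
def st():
    s=env.sense(); p=np.load("saw.npy"); p[2]=.122; c,s_=np.cos(p[2]),np.sin(p[2])
    R=np.array([[c,s_,0],[-s_,c,0],[0,0,1]]); T=cv2.Rodrigues(np.array(s['tool_rot']))[0]
    print("t",s['time_s'],"saw-frame tcp",(R@(s['tcp_pos']-[p[0],p[1],0])).round(4),"F saw",(R@s['contact_force']).round(2),"toolx yaw",np.degrees(np.arctan2(T[1,0],T[0,0])).round(2),"toolz",T[:,2].round(3),"q",np.round(s['q'],2),"w",round(s['grip_width'],4))
E
python3 -c "
from h import *
st()"
```

```text
time_s: 2.1
tcp_pos: [0.4573, -0.1775, 0.249]
tool_rot: [0.181, -3.136, 0.002]
contact_force: [0.2, 1.1, 0.4]
grip_width: -0.0002
t 2.1 saw-frame tcp [-0.2048 -0.1054  0.249 ] F saw [0.29 1.06 0.36] toolx yaw -173.4 toolz [-0.    -0.001 -1.   ] q [-0.37  0.22 -0.02  1.33 -0.   -0.48] w -0.0002
```

```bash
python3 -m handwheel '[255,0,0.5,3.4,0, 255,0,0,3.4,0, 255,0,0,3.4,0, 255,0,0,3.4,0, 255,0,0,3.4,0, 255,0,0,3.4,0, 255,0,0,0,0]'
python3 -c "
from h import *
st()
a=get_image('top')[175:235,300:420,::-1]; b=get_image('side')[200:320,280:420,::-1]
a=cv2.resize(a,(480,240)); b=cv2.resize(b,(480,411)); 
cv2.imwrite('pics/c2.png',np.vstack([a,b])[:600])"
```

```text
time_s: 2.8
tcp_pos: [0.4507, -0.1656, 0.0421]
tool_rot: [0.191, -3.126, -0.007]
contact_force: [-0.2, 0.2, -0.3]
grip_width: -0.0
t 2.8 saw-frame tcp [-0.21   -0.0929  0.0421] F saw [-0.19  0.26 -0.26] toolx yaw -173.01 toolz [-0.01   0.004 -1.   ] q [-0.35  0.41 -0.36  0.82  0.   -0.47] w -0.0
```

View pics/c2.png

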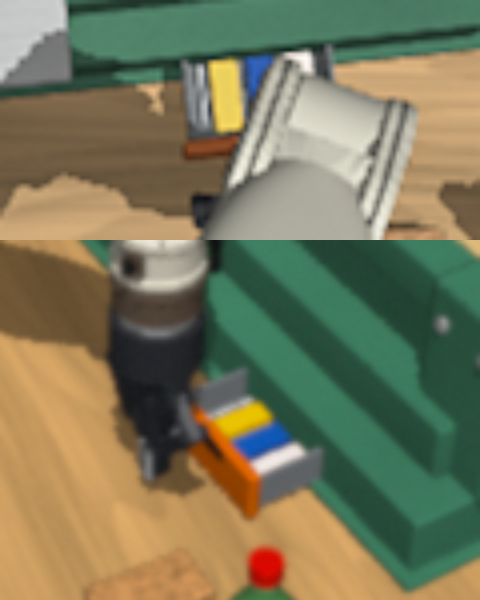

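The closed fingertips stand just in front of the panel, at about (150,465) in the lower crop, below the panel top. Next I'll advance slowly.

```bash
python3 -m handwheel '[255,-0.6,-0.3,0,0, 255,-0.6,-0.2,0,0, 255,-0.6,0,0,0, 255,-0.5,0,0,0, 255,-0.5,0,0,0, 255,-0.3,0,0,0, 255,-0.3,0,0,0, 255,-0.3,0,0,0, 255,-0.3,0,0,0, 255,-0.3,0,0,0]'; python3 -c "
from h import *
st()"
```

```text
time_s: 3.9
tcp_pos: [0.4982, -0.1676, 0.0461]
tool_rot: [0.19, -3.135, -0.0]
contact_force: [-0.9, -0.2, 0.7]
grip_width: 0.0
t 3.9 saw-frame tcp [-0.163  -0.1006  0.0461] F saw [-0.96 -0.05  0.68] toolx yaw -173.06 toolz [-0.001  0.    -1.   ] q [-0.32  0.47 -0.24  0.86 -0.   -0.45] w 0.0
```

```bash
python3 -m handwheel '[255,-0.3,0,0,0, 255,-0.3,0,0,0, 255,-0.3,0,0,0, 255,-0.3,0,0,0, 255,-0.3,0,0,0, 255,-0.3,0,0,0, 255,-0.3,0,0,0, 255,-0.3,0,0,0, 255,-0.3,0,0,0, 255,-0.3,0,0,0, 255,-0.3,0,0,0, 255,-0.3,0,0,0]'; python3 -c "
from h import *
st()"
```

```text
time_s: 5.1
tcp_pos: [0.5344, -0.1633, 0.0463]
tool_rot: [0.19, -3.136, -0.0]
contact_force: [-2.0, 0.3, -0.9]
grip_width: -0.0001
t 5.1 saw-frame tcp [-0.1266 -0.1007  0.0463] F saw [-1.94  0.49 -0.92] toolx yaw -173.05 toolz [-0.  0. -1.] q [-0.3   0.52 -0.14  0.9   0.   -0.42] w -0.0001
```

Contact is about 2 N, which matches the drawer friction. Next I'll take smaller steps to the stop.

```bash
python3 -m handwheel '[255,-0.2,0,0,0, 255,-0.2,0,0,0, 255,-0.2,0,0,0, 255,-0.2,0,0,0, 255,-0.2,0,0,0, 255,-0.2,0,0,0, 255,-0.1,0,0,0, 255,-0.1,0,0,0, 255,-0.1,0,0,0, 255,0,0,0,0]'; python3 -c "
from h import *
st()"
```

```text
time_s: 6.1
tcp_pos: [0.5494, -0.1616, 0.0464]
tool_rot: [-0.19, 3.135, -0.0]
contact_force: [-1.6, -0.4, -0.5]
grip_width: 0.0
t 6.1 saw-frame tcp [-0.1115 -0.1008  0.0464] F saw [-1.61 -0.22 -0.5 ] toolx yaw -173.05 toolz [ 0. -0. -1.] q [-0.29  0.55 -0.1   0.92  0.   -0.41] w 0.0
```

```bash
python3 -m handwheel '[255,-0.1,0,0,0, 255,-0.1,0,0,0, 255,-0.1,0,0,0, 255,-0.1,0,0,0, 255,0,0,0,0]'; python3 -m handwheel '[255,-0.1,0,0,0, 255,-0.1,0,0,0, 255,0,0,0,0]';  python3 -c "
from h import *
st()"
```

```text
time_s: 6.6
tcp_pos: [0.553, -0.1611, 0.0464]
tool_rot: [0.19, -3.136, 0.0]
contact_force: [-2.6, 0.3, 1.1]
grip_width: -0.0004
time_s: 6.9
tcp_pos: [0.5531, -0.1611, 0.0464]
tool_rot: [0.189, -3.132, 0.001]
contact_force: [-8.1, -0.8, 5.3]
grip_width: -0.0002
t 6.9 saw-frame tcp [-0.1078 -0.1008  0.0464] F saw [-8.12  0.15  5.32] toolx yaw -173.09 toolz [-0.004 -0.001 -1.   ] q [-0.28  0.55 -0.09  0.93 -0.   -0.4 ] w -0.0002
```

The drawer stopped exactly where predicted, with force rising to 8 N. Next I'll back off, rise and look.

```bash
python3 -m handwheel '[255,1,0,0,0, 255,2,0,0,0, 255,3,0,0,0, 255,4,0,0,0, 255,0,0,-4,0, 255,0,0,-5,0, 255,0,0,-5,0, 255,0,0,-5,0, 255,0,0,-5,0, 255,0,2,-4.5,0, 255,0,4.5,0,0, 255,0,4,0,0, 255,0,4,0,0,255,0,0,0,0]';  python3 -c "
from h import *
st()
a=get_image('top')[115:225,225:445,::-1]; b=get_image('side')[90:300,270:470,::-1]
cv2.imwrite('pics/c3.png',np.hstack([cv2.resize(a,(440,220)),np.zeros((220,0,3),np.uint8)])); 
A=np.zeros((600,800,3),np.uint8); A[:230,:460]=cv2.resize(a,(460,230)); A[100:478,460:800]=cv2.resize(b,(340,378)); cv2.imwrite('pics/c3.png',A)"
```

```text
time_s: 8.3
tcp_pos: [0.4381, -0.0254, 0.3321]
tool_rot: [-0.2, 3.132, 0.002]
contact_force: [-0.1, -0.7, 0.5]
grip_width: -0.0
t 8.3 saw-frame tcp [-0.2054  0.0478  0.3321] F saw [-0.16 -0.65  0.54] toolx yaw -172.71 toolz [ 0.003  0.002 -1.   ] q [-0.06  0.09  0.04  1.51  0.   -0.19] w -0.0
```

View pics/c3.png

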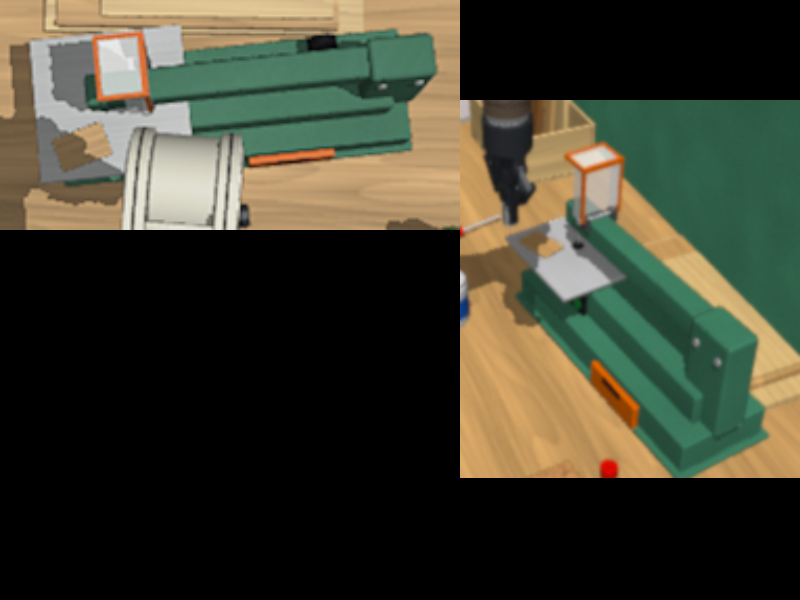

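The drawer front now sits flush against the base in both views (top crop (290,157), side crop (613,393)). The guard is still upright and the workpiece hasn't moved. Next I'll slide in behind the guard.

```bash
python3 -m handwheel '[255,0,-0.8,-0.6,0, 255,-3,0,0,0, 255,-4,0,0,0, 255,-4,0,0,0, 255,-4,0,0,0, 255,-3,0,0,0, 255,-2.5,0,0,0, 255,0,0,0,0, 255,0,0,0,0]';  python3 -c "
from h import *
st()
a=get_image('top')[115:225,225:445,::-1]; b=get_image('side')[100:220,290:430,::-1]
A=np.zeros((600,800,3),np.uint8); A[:200,:400]=cv2.resize(a,(400,200)); A[200:600,330:797]=cv2.resize(b,(467,400),interpolation=cv2.INTER_CUBIC); cv2.imwrite('pics/c4.png',A)"
```

```text
time_s: 9.3
tcp_pos: [0.6431, -0.0143, 0.3361]
tool_rot: [0.186, -3.134, 0.0]
contact_force: [-0.8, -0.2, 0.1]
grip_width: 0.0003
t 9.3 saw-frame tcp [-0.0005  0.0339  0.3361] F saw [-0.84 -0.08  0.13] toolx yaw -173.2 toolz [-0.002 -0.    -1.   ] q [-0.02  0.55  0.68  1.71 -0.   -0.14] w 0.0003
```

View pics/c4.png

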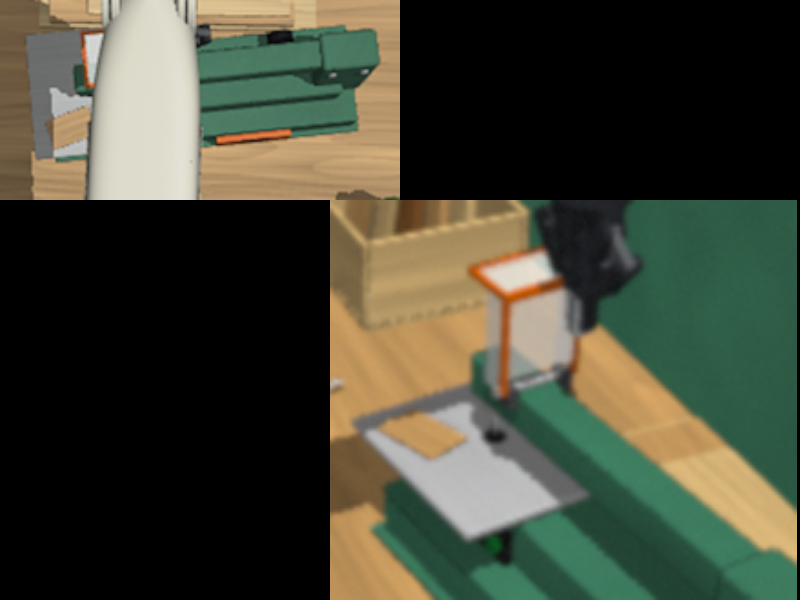

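The fingers are behind the guard at about (590,310), clear of it. Next I'll move forward until contact.

```bash
python3 -m handwheel '[255,0,0.6,0,0, 255,0,0.6,0,0, 255,0,0.6,0,0, 255,0,0.6,0,0, 255,0,0.4,0,0, 255,0,0.4,0,0, 255,0,0.4,0,0, 255,0,0.4,0,0, 255,0,0.4,0,0, 255,0,0.4,0,0, 255,0,0.4,0,0]';  python3 -c "
from h import *
st()"
```

```text
time_s: 10.5
tcp_pos: [0.6365, 0.0395, 0.3375]
tool_rot: [-0.19, 3.135, -0.001]
contact_force: [-1.2, -0.8, 1.3]
grip_width: 0.0002
t 10.5 saw-frame tcp [-0.0006  0.0881  0.3375] F saw [-1.26 -0.67  1.33] toolx yaw -173.07 toolz [ 0. -0. -1.] q [ 0.06  0.53  0.66  1.7  -0.   -0.06] w 0.0002
```

```bash
python3 -m handwheel '[255,0,0.5,0.1,0, 255,0,0.5,0.1,0, 255,0,0.5,0.1,0, 255,0,0.5,0.15,0, 255,0,0.5,0.2,0, 255,0,0.5,0.2,0, 255,0,0.5,0.2,0, 255,0,0.4,0.3,0, 255,0,0.4,0.3,0, 255,0,0.4,0.3,0, 255,0,0.4,0.3,0, 255,0,0.4,0.3,0]';  python3 -c "
from h import *
st()
a=get_image('top')[115:225,225:445,::-1]; b=get_image('side')[100:220,290:430,::-1]
A=np.zeros((600,800,3),np.uint8); A[:200,:400]=cv2.resize(a,(400,200)); A[200:600,330:797]=cv2.resize(b,(467,400),interpolation=cv2.INTER_CUBIC); cv2.imwrite('pics/c5.png',A)"
```

```text
time_s: 11.7
tcp_pos: [0.6297, 0.0944, 0.3115]
tool_rot: [0.19, -3.136, -0.0]
contact_force: [-0.4, -0.4, 1.7]
grip_width: -0.0002
t 11.7 saw-frame tcp [-0.0006  0.1434  0.3115] F saw [-0.41 -0.39  1.71] toolx yaw -173.06 toolz [-0.  0. -1.] q [0.15 0.52 0.58 1.63 0.   0.03] w -0.0002
```

View pics/c5.png

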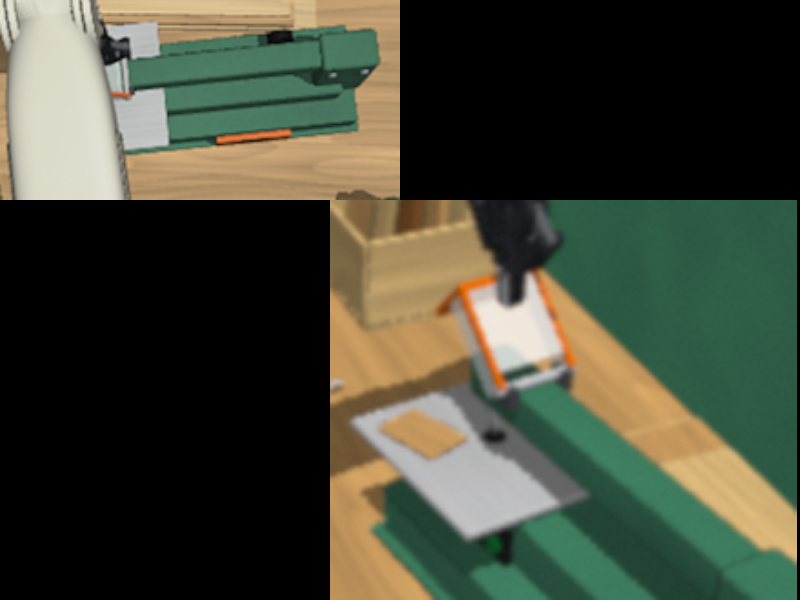

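The guard has swung to about 40° and the fingertip at (512,295) is pushing the outer face as planned. I'll continue along the arc.

```bash
python3 -m handwheel '[255,0,0.3,0.37,0, 255,0,0.3,0.37,0, 255,0,0.3,0.37,0, 255,0,0.3,0.37,0, 255,0,0.3,0.37,0, 255,0,0.2,0.4,0, 255,0,0.2,0.4,0, 255,0,0.15,0.4,0, 255,0,0.15,0.4,0, 255,0,0.1,0.3,0, 255,0,0.1,0.3,0, 255,0,0,0.2,0, 255,0,0,0.2,0, 255,0,0,0.1,0, 255,0,0,0,0]';  python3 -c "
from h import *
st()"
```

```text
time_s: 13.3
tcp_pos: [0.6268, 0.1177, 0.2661]
tool_rot: [0.19, -3.135, 0.0]
contact_force: [-0.0, 0.8, 0.0]
grip_width: -0.0001
t 13.3 saw-frame tcp [-0.0007  0.1669  0.2661] F saw [0.06 0.82 0.  ] toolx yaw -173.06 toolz [-0. -0. -1.] q [ 0.19  0.52  0.46  1.51 -0.    0.06] w -0.0001
```

Next I'll take gentle final steps down to the stop.

```bash
for i in 1; do python3 -m handwheel '[255,0,0,0.1,0, 255,0,0,0.1,0, 255,0,0,0.1,0, 255,0,0,0.1,0, 255,0,0,0,0]'; python3 -m handwheel '[255,0,0,0.1,0, 255,0,0,0.1,0, 255,0,0,0,0]'; done; python3 -c "
from h import *
st()"
```

```text
time_s: 13.8
tcp_pos: [0.6269, 0.1179, 0.2621]
tool_rot: [0.19, -3.136, 0.0]
contact_force: [0.5, -1.1, -0.3]
grip_width: -0.0001
time_s: 14.1
tcp_pos: [0.6269, 0.118, 0.2611]
tool_rot: [-0.19, 3.135, 0.0]
contact_force: [-1.8, 0.5, 3.6]
grip_width: 0.0001
t 14.1 saw-frame tcp [-0.0005  0.1672  0.2611] F saw [-1.73  0.74  3.62] toolx yaw -173.05 toolz [ 0.001  0.    -1.   ] q [0.19 0.52 0.45 1.5  0.   0.06] w 0.0001
```

```bash
python3 -m handwheel '[255,0,0,0.1,0, 255,0,0,0,0, 255,0,0,0,0]'; python3 -m handwheel '[255,0,0,0.05,0, 255,0,0,0,0, 255,0,0,0,0]'
```

```text
time_s: 14.4
tcp_pos: [0.6269, 0.1179, 0.261]
tool_rot: [-0.19, 3.134, 0.0]
contact_force: [-2.8, 0.1, 7.2]
grip_width: 0.0001
time_s: 14.7
tcp_pos: [0.6269, 0.118, 0.261]
tool_rot: [-0.19, 3.133, 0.001]
contact_force: [-2.9, 0.5, 8.5]
grip_width: 0.0003
```

It's on the stop (z unchanged while force rose to 8.5 N). Next I'll lift straight up and retreat.

```bash
python3 -m handwheel '[255,0,0,-0.5,0, 255,0,0,-1.5,0, 255,0,0,-3,0, 255,0,0,-4,0, 255,1,0,-3,0, 255,3.5,3,0,0, 255,3.5,3,0,0, 255,3.5,3,0,0, 255,3.5,3,0,0, 255,3.5,3,0,0, 255,3.5,3,0,0, 255,3.5,3,0,0, 255,3.5,3,0,0, 255,3,3,0,0, 255,0,0,0,0, 255,0,0,0,0]';  python3 - <<'E'
from h import *
st()
a=get_image('top')[:,:,::-1].copy(); b=get_image('side')[:,:,::-1].copy()
p=np.load("saw.npy")
o=cv2.imread("pics/top0.png"); m=cv2.inRange(cv2.cvtColor(a,cv2.COLOR_BGR2HSV),(3,170,120),(14,255,255)); n,l,s,c=cv2.connectedComponentsWithStats(m)
for i in range(1,n):
    if s[i,4]>15: print(s[i],c[i].round(1))
A=np.zeros((600,800,3),np.uint8); A[:300,:]=cv2.resize(a[110:260,130:530],(800,300)); A[300:,:]=cv2.resize(b[100:340,210:530],(800,600),interpolation=cv2.INTER_CUBIC)[0:600:2]
A[300:]=0; A[300:,:400]=cv2.resize(b[100:340,210:530],(400,300)); A[300:,400:]=cv2.resize(b[120:210,290:410],(400,300),interpolation=cv2.INTER_CUBIC); cv2.imwrite('pics/c6.png',A)
E
```

```text
time_s: 16.3
tcp_pos: [0.276, 0.3477, 0.3787]
tool_rot: [-0.195, 3.135, -0.001]
contact_force: [0.3, -0.2, -0.8]
grip_width: -0.0001
t 16.3 saw-frame tcp [-0.3209  0.4379  0.3787] F saw [ 0.24 -0.21 -0.77] toolx yaw -172.89 toolz [ 0.    -0.001 -1.   ] q [ 0.9   0.11  0.17  1.64 -0.    0.78] w -0.0001
[256 140  38  33 142] [269.  158.3]
[344 186  41   8 165] [363.9 189.4]
```

View pics/c6.png

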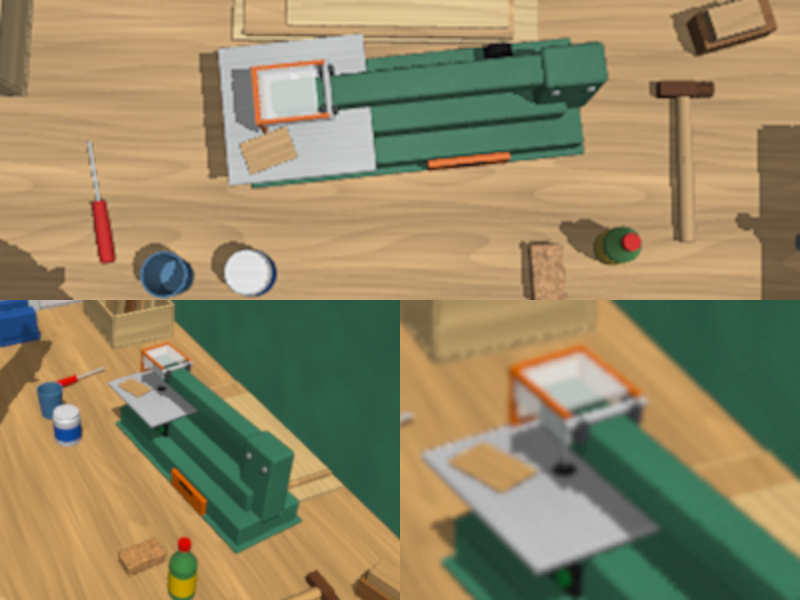

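The guard is down and level over the blade, the drawer is flush, and everything else appears unmoved. I'll run one numeric check before handing in.

```bash
python3 - <<'E'
from h import *
p=np.load("saw.npy"); yaw=.122; c,s=np.cos(yaw),np.sin(yaw); R=np.array([[c,s,0],[-s,c,0],[0,0,1]])
print("drawer front top edge, saw frame",[(R@(q-[p[0],p[1],0])).round(4) for q in onz("top",np.array([(428,166),(510,157)])/2+[130,110],.053)])
for a in(0,.1,.2):
    u=np.array([0,np.cos(a),np.sin(a)]);n=np.array([0,-np.sin(a),np.cos(a)]); h=np.array([0,.1,.234])
    P=np.array([h+.1*u+.008*n+[x,0,0] for x in(.039,-.039)])@R+[p[0],p[1],0]
    print(a,((proj("top",P)-[130,110])*2).round(0).tolist(),((proj("side",P)-[290,120])*3.333).round(0).tolist())
x=get_image('top').astype(int); o=cv2.imread("pics/top0.png")[:,:,::-1].astype(int)
def cen(im,sl,lo,hi):
    h=cv2.inRange(cv2.cvtColor(im.astype(np.uint8),cv2.COLOR_RGB2HSV),lo,hi)[sl]; return np.argwhere(h).mean(0).round(1),(h>0).sum()
for nm,sl,lo,hi in(("mug/tin blue",np.s_[225:262,195:280],(95,80,40),(115,255,255)),("glue",np.s_[215:250,425:460],(0,200,120),(5,255,255)),("screwdr",np.s_[175:245,165:192],(0,180,100),(5,255,255)),("work",np.s_[170:200,248:282],(10,60,140),(25,255,255))): print(nm,cen(o,sl,lo,hi),cen(x,sl,lo,hi))
E
```

```text
drawer front top edge, saw frame [array([-0.0966, -0.0344,  0.053 ]), array([-0.0959, -0.1636,  0.053 ])]
0 [[253.0, 67.0], [258.0, 122.0]] [[176.0, 46.0], [106.0, 67.0]]
0.1 [[253.0, 65.0], [257.0, 121.0]] [[177.0, 38.0], [107.0, 59.0]]
0.2 [[253.0, 63.0], [258.0, 119.0]] [[179.0, 30.0], [108.0, 50.0]]
mug/tin blue (array([22., 21.]), np.int64(478)) (array([22. , 21.1]), np.int64(479))
glue (array([14. , 20.5]), np.int64(2)) (array([15.8, 20.8]), np.int64(4))
screwdr (array([50.7, 16. ]), np.int64(210)) (array([50.4, 15.9]), np.int64(214))
work (array([14.6, 15.8]), np.int64(409)) (array([13.6, 15.8]), np.int64(441))
```

```bash
python3 -c "
from cell import env
print(env.finish_job())"
```

```text
the job is handed in; nothing more can be done
None
```

The drawer is fully shut and the guard is fully down over the blade, done in that order. I handed the job in at about 16 s of robot time, with the arm clear of the saw. I pushed only with closed fingertips and grasped nothing.

- **Drawer:** it stopped at its cushion with a push of about 8–10 N. In the last picture its front face measures x ≈ -0.096 m in the saw's frame, against -0.097 m for shut.
- **Guard:** the fingertip stopped at the height for a level top plate, and that height did not change while the push rose to 8.5 N. In the last pictures, its free edge in both views best matches 0 rad, within about 6 px of the enlarged side crop.
- **Everything else:** the mug, tin and screwdriver show the same pixel positions as before, within 0.3 px. The sander and mallet I checked only by eye, and they look unmoved.
- **Weaker checks:** the workpiece's colour patch shifted about 1 px, and I put this down to the guard's changed shadow because the piece looks in place. The glue check had only 2–4 pixels, so it says little, but the bottle is standing where it was. One corner I picked in the first side view was wrong (hidden by the saw's arm), and the pose fit gave it little weight.

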